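Stop the painting stand from rocking

TASK

The little wooden painting stand rocks, because its one adjustable foot hangs short of the plywood offcut below it. Screw that foot down with the ochre knob on top until the stand sits firmly on all four feet and no longer rocks (but not so far that another foot is lifted), without shoving the stand away or upsetting the dish, jar and cup, then let go.

Things in the scene. Friction and masses are not known exactly. Their poses are not given: they have to be found in the camera images.
- stand: low wooden stand: board 300 (x) x 220 (y) x 18 mm, top 48 mm above the table, on four feet with soft rubber soles (about 12 N/mm each); loose, 1.5 to 2 kg. Origin at table level below the board's middle, z up. It rests on three fixed feet; the adjustable foot at (-125, -85) mm hangs 3 to 10 mm above a plywood offcut (100 mm square, on the table, thickness unknown)
- knob_mid (a point): middle of the ochre fluted round knob (40 mm across, 28 mm high, upright axis) on top of the adjustable foot, at (-125, -85, 84) mm in the stand's frame before it is turned; 22 mm of clear space from its underside to the board (12 mm over a brass bush 34 mm across), less as it is screwed down
- knob (a joint): angle of the knob in rad: 0 at the start, grows clockwise seen from above, at most 8.3. Knob and foot go down together 12 mm per full clockwise turn (1.9 mm per rad) and up again counter-clockwise. Light friction, 0.06 N m; it stays where it is left and does not turn when pressed. Needed: 1.7 to 6 rad
- screw: the adjustable foot: upright threaded spindle with a rubber pad 24 mm across below; origin on its axis, 45 mm above the underside of the pad, 27 mm below the knob's middle. Pushing down on the knob with 2 to 8 N rocks the stand about the line from foot_a to foot_c until the pad meets the offcut; let go, it falls back. From first touch nearly 2 mm more screwing keeps all four feet loaded, then foot_a and foot_c lift
- foot_a: fixed wooden foot, 24 mm across and 30 mm high, origin at the centre of its top; at (-125, 65) mm in the stand's frame
- foot_b: fixed wooden foot as foot_a, at (125, 85) mm in the stand's frame, across from the adjustable foot; this one lifts when the stand rocks
- foot_c: fixed wooden foot as foot_a, at (100, -85) mm in the stand's frame
- dish_mid (a point): bystander: small white paint dish 72 mm across, 16 mm high, loose on the stand's board; point at its centre
- paint_jar_mid (a point): bystander: yellow paint jar 54 mm across, 70 mm high, on the table; point at its centre
- water_cup_mid (a point): bystander: blue cup 68 mm across, 85 mm high, on the table; point at its centre

How it is judged:
By the outcome, as a careful person would: the job done as asked, in the order asked, and still so for the second after the job is handed in, with the robot touching nothing.
It also fails if it takes over 72 s, if anything falls off the work surface, if the arm or the gripper's body presses on something with over 40 N, if the wrist force passes 120 N, or if a joint passes its speed limit or range.

ROBOT

A 6-joint arm with a two-finger parallel gripper is mounted at the origin on the work surface. World frame = base frame: x ahead of the robot, y to its left, z up, the work surface at z = 0. Lengths are in m, angles in rad, forces in N, time in s.
With the tool pointing down it reaches from about 0.325 to 0.9 m from the base axis. Payload 6.1 kg.
Tool frame: the origin (TCP) lies on the centre line of the jaws, within the pads' length; the fingertips stand 8 mm ahead of it and the grasp point (between the pads) lies 11 mm behind it; z points along the fingers, x is the direction in which the jaws open and shut, and the axes are right-handed (so a half turn about z gives the same grasp; the last joint's range is limited). The gripper opens to 87 mm and grips with 3 to 60 N. Pads are 19 mm wide; open, the fingers measure 117 mm over their backs; the gripper's body (75 mm by 190 mm) begins 51 mm behind the grasp point.
Start: joints at [1.005, 0.22, 1.526, -0, 1.395, -0.126], TCP at [0.266, 0.566, 0.231] pointing down, gripper open.
Joint ranges: [-2.98, 2.98], [-0.91, 2.08], [0.09, 2.57], [-1.24, 4.39], [0.2, 2.65], [-2.68, 2.68]. Speed limits (rad/s): [2.57, 2.57, 3.01, 3.14, 3.14, 3.14].

INTERFACE

Orientations are given as [roll, pitch, yaw] about the fixed x, y, z axes, in that order (R = Rz(yaw) Ry(pitch) Rx(roll)).
In Python, from bench import status, optics, ticket gives the robot as it stands.
- The arm moves only by the shell command python3 -m handwheel 'ROWS'. ROWS is JSON, a list of rows, each a list of 3 entries, a list of its own where there are three numbers: the opening in per cent of the stroke, from 0 (shut) to 100 (fully open), then the shift along the tool's x, y, z in units of 30 mm (1.0 is 30 mm), then the turn, a rotation vector about the tool's x, y, z in units of 8 degrees (1.0 is 8 degrees). A call has 1 to 8 rows; each row shifts and turns the commanded pose from where the row before left it, along the tool's axes as they then stand; what a row does not reach is not made up. A row lasts 1/10 s, in which the tool goes at most 50 mm and 8.59 degrees, less where a joint would pass 70% of its speed; a pose out of reach is approached as far as the arm can. A call is refused whole if a number of a shift passes 1 or a number of a turn 1, either way. A call with a gripper value outside its range is refused whole. The fingers move at their own pace and stop on an object; the grip force is fixed at half the most. Time passes only in rows, so rows that do not move let the fingers close. It gives the time, the measured TCP pose, the force and the opening at its end, in the units of the state.
- status.sense(): the state, without advancing time (a new reading comes with each control period).
- optics.read_camera(name): name is "scene" or "top" or "wrist"; returns the picture (384x512x3 uint8, red, green, blue); there is no depth.
- optics.calibration(name): a dict with "fx", "fy", "cx", "cy" (pixels), "k1" (the pictures are not rectified: a ray, as slopes to the right and down, at radius r is drawn at 1 + k1 r^2 times it, then the intrinsics apply), "world_to_cam" (4x4, takes a point from world to camera coordinates); the wrist camera has in their place "tool_from_camera" (4x4, takes a point from camera to tool coordinates, whose origin is the TCP and whose axes are the tool frame's). Camera axes: x right, y down, z forward; pixel columns grow to the right and rows downward; lengths in m; the calibration is good to about 2 mm. A picture is of the moment at which its call begins: read the wrist's pose just before it. calibration takes no time and is no camera call.
- ticket.job_done(): hands the job in, once; it reports no verdict.
The state is a dict: "clock": time; "q": joint angles; "qvel": joint speeds; "joint_efforts": joint torques, N m; "ee_pos": TCP position; "ee_rot": TCP orientation; "wrist_force": force on the tool from outside, world axes, zero at the start; "wrist_torque": the same for the moment, N m; "finger_gap": finger opening in m.
Only numpy, scipy, OpenCV 4.12 (cv2) and the standard library are available. Lean on these libraries where they do the work, as an engineer would, in place of code of your own. Each camera call takes 0.05 s, during which the arm holds its last target.

## Working session

There is one attempt and no reset: what is moved stays moved. The work goes in short steps, Python scripts to look and compute and a shell command to move; the robot and the scene stay as the last step left them, time stands still between calls to the robot, and variables do not carry over. Pictures are saved under pics/ and viewed, and the job is handed in when it is done.

```bash
ls; mkdir -p pics; python3 - <<'E'
from bench import status, optics, ticket
import cv2
print(status.sense())
for n in ["scene","top","wrist"]:
    im=optics.read_camera(n); cv2.imwrite(f"pics/{n}0.png",im[:,:,::-1]); print(n,optics.calibration(n))
E
```

```text
pics
{'clock': 0.0, 'q': array([ 1.00487291e+00,  2.21216162e-01,  1.52762888e+00, -1.37705629e-05,
        1.39468080e+00, -1.26105774e-01]), 'qvel': array([-1.49683285e-03,  2.43884327e-05,  2.62911027e-04,  8.03406306e-04,
        1.35314916e-03,  2.52807641e-04]), 'joint_efforts': array([-8.59282591e-04, -4.94609964e+01, -3.87382472e+01,  6.99553569e-02,
        5.68979164e-02, -1.46282900e-04]), 'ee_pos': array([0.26579135, 0.56499599, 0.229434  ]), 'ee_rot': array([-3.14136296e+00,  1.91953827e-03,  1.13098133e+00]), 'wrist_force': array([ 0.48963914, -0.14769828,  0.47010885]), 'wrist_torque': array([-0.01804136, -0.03047279,  0.01195924]), 'finger_gap': 0.08727760240265002}
scene {'fx': 415.5629656395535, 'fy': 415.5629656395535, 'cx': 252.5832926941236, 'cy': 182.12682787609552, 'k1': -0.10764627076814415, 'world_to_cam': array([[-3.65615818e-01,  9.30765652e-01, -6.12082448e-04,
         1.61402107e-01],
       [ 6.47134643e-01,  2.53729418e-01, -7.18914554e-01,
        -3.46353179e-01],
       [-6.68985670e-01, -2.63242633e-01, -6.95098187e-01,
         1.28957781e+00],
  
[... 371 characters left out ...]
019e-01,
         6.02272588e-01],
       [ 2.02696012e-01,  2.96046116e-02, -9.78794102e-01,
         8.76898884e-01],
       [ 0.00000000e+00,  0.00000000e+00,  0.00000000e+00,
         1.00000000e+00]])}
wrist {'fx': 272.24421151763, 'fy': 272.24421151763, 'cx': 253.87714750750067, 'cy': 187.58829002512303, 'k1': -0.0467942391092364, 'tool_from_camera': array([[ 9.99998916e-01, -9.68645322e-04,  1.10880070e-03,
        -2.69548875e-04],
       [ 6.26725629e-04,  9.61515588e-01,  2.74749670e-01,
        -7.55809805e-02],
       [-1.33226414e-03, -2.74748677e-01,  9.61515153e-01,
        -1.54001696e-01],
       [ 0.00000000e+00,  0.00000000e+00,  0.00000000e+00,
         1.00000000e+00]])}
```

View pics/scene0.png

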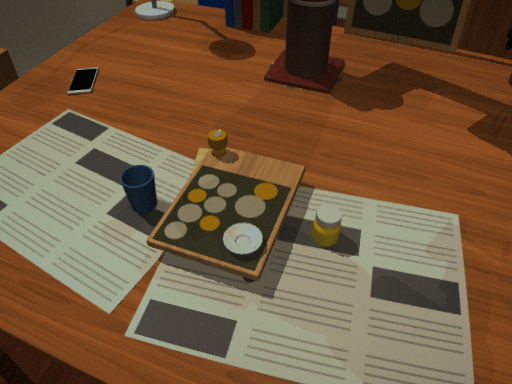

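View pics/top0.png

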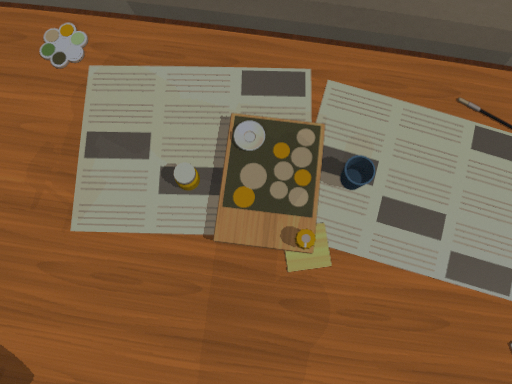

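View pics/wrist0.png

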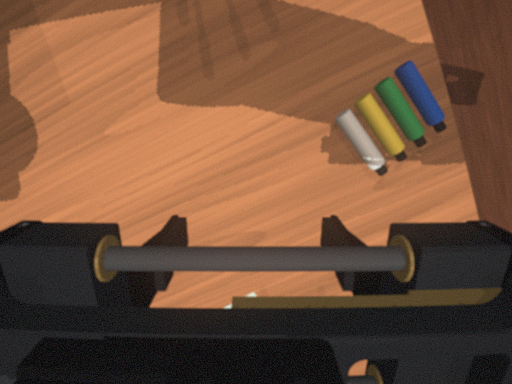

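The scene view shows the knob at about (218,137) and the stand's board. In the top view the knob is at (305,239), the dish at (250,136), the jar at (187,176) and the cup at (358,173). Next I'll localise them.

```bash
cat > h.py <<'E'
import numpy as np, cv2
from bench import status, optics
from scipy.spatial.transform import Rotation as R
def ray(n,uv,T=None):
    c=optics.calibration(n)
    K=np.array([[c['fx'],0,c['cx']],[0,c['fy'],c['cy']],[0,0,1]])
    p=cv2.undistortPoints(np.array([[uv]],float),K,np.array([c['k1'],0,0,0,0]))[0,0]
    if n=='wrist': M=T@c['tool_from_camera']
    else: M=np.linalg.inv(c['world_to_cam'])
    d=M[:3,:3]@np.array([p[0],p[1],1]); return M[:3,3],d/np.linalg.norm(d)
def onz(n,uv,z,T=None):
    o,d=ray(n,uv,T); return o+d*(z-o[2])/d[2]
def tri(r1,r2):
    (o,d),(p,e)=r1,r2
    s=np.linalg.lstsq(np.c_[d,-e],p-o,rcond=None)[0]
    a=o+d*s[0]; b=p+e*s[1]; return (a+b)/2,np.linalg.norm(a-b)
def tool():
    s=status.sense(); T=np.eye(4); T[:3,:3]=R.from_euler('xyz',s['ee_rot']).as_matrix(); T[:3,3]=s['ee_pos']; return T
def proj(n,P):
    c=optics.calibration(n); q=c['world_to_cam']@np.r_[P,1]; x,y=q[0]/q[2],q[1]/q[2]; k=1+c['k1']*(x*x+y*y)
    return np.array([c['fx']*x*k+c['cx'],c['fy']*y*k+c['cy']])
E
python3 - <<'E'
from h import *
for n,b in [('top',(280,220,335,275)),('scene',(195,120,245,170))]:
    im=cv2.imread(f'pics/{n}0.png'); x0,y0,x1,y1=b
    cv2.imwrite(f'pics/{n}z.png',cv2.resize(im[y0:y1,x0:x1],None,fx=10,fy=10,interpolation=cv2.INTER_NEAREST))
    hsv=cv2.cvtColor(im,cv2.COLOR_BGR2HSV)
    m=cv2.inRange(hsv,(16,150,60),(28,255,255)); k=np.zeros_like(m); k[y0:y1,x0:x1]=m[y0:y1,x0:x1]
    nc,l,s,c=cv2.connectedComponentsWithStats(k); print(n,[(s[i],c[i]) for i in range(1,nc) if s[i][4]>15])
E
```

```text
top [(array([294, 228,  22,  22, 271], dtype=int32), array([304.57564576, 238.13284133]))]
scene [(array([204, 129,  34,  41, 595], dtype=int32), array([218.03697479, 148.43697479])), (array([237, 151,   6,   6,  19], dtype=int32), array([239.78947368, 153.15789474])), (array([231, 160,  10,   9,  35], dtype=int32), array([235.4       , 163.57142857])), (array([197, 162,   9,   8,  21], dtype=int32), array([200.76190476, 164.9047619 ]))]
```

```bash
python3 - <<'E'
from h import *
im=cv2.imread('pics/top0.png'); cv2.imwrite('pics/topb.png',cv2.resize(im[100:270,205:345],None,fx=3.5,fy=3.5,interpolation=cv2.INTER_CUBIC))
im=cv2.imread('pics/scene0.png'); cv2.imwrite('pics/sceneb.png',cv2.resize(im[120:280,140:320],None,fx=3.5,fy=3.5,interpolation=cv2.INTER_CUBIC))
E
```

```text
(no output)
```

View pics/topz.png

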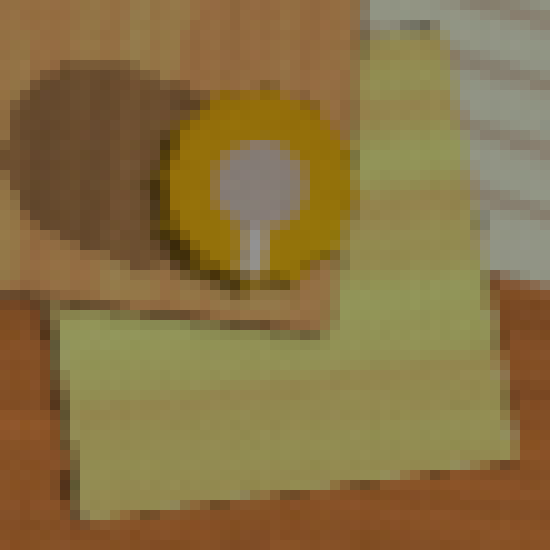

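View pics/scenez.png

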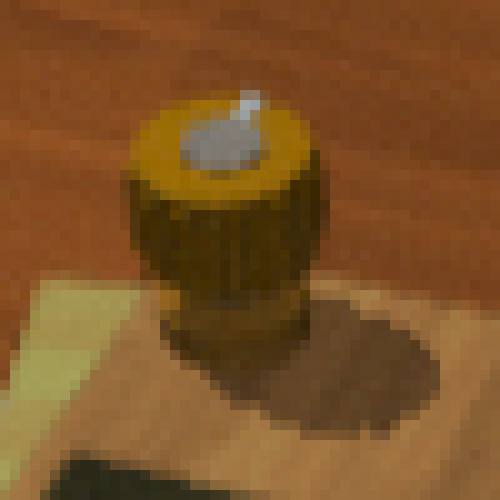

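View pics/topb.png

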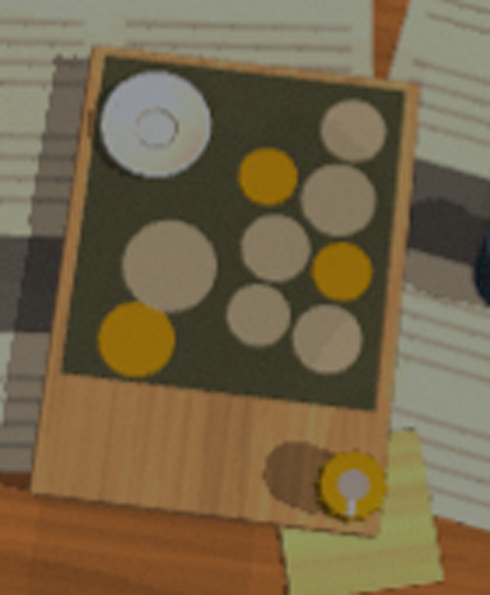

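View pics/sceneb.png

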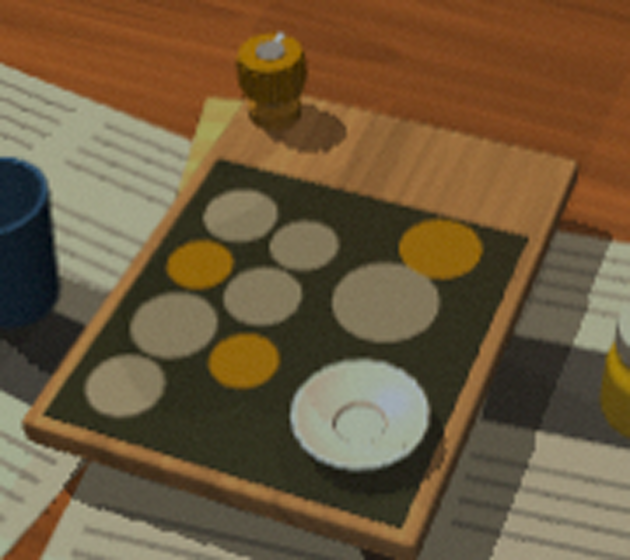

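```bash
python3 - <<'E'
from h import *
a=ray('top',(305.6,237.9)); b=ray('scene',(217.1,134.4)); print('knobtop',tri(a,b), onz('top',(305.6,237.9),.098),onz('scene',(217.1,134.4),.098))
C=np.array([onz('top',(u/3.5+204.6,v/3.5+99.6),.048) for u,v in [(33,493),(378,533),(417,87),(96,48)]])
print(C); 
S=np.array([onz('scene',(u/3.5+139.6,v/3.5+119.6),.048) for u,v in [(577,162),(207,100),(27,420),(400,550)]])
print(S)
for C in (C,S):
  m=C.mean(0); ex=(C[2]+C[3]-C[0]-C[1]);ey=C[0]+C[3]-C[1]-C[2]
  print(m,np.linalg.norm(ex)/2,np.linalg.norm(ey)/2,np.arctan2(ex[1],ex[0]),np.arctan2(-ey[0],ey[1]))
  t=np.arctan2(ex[1],ex[0]); r=np.array([[np.cos(t),-np.sin(t)],[np.sin(t),np.cos(t)]]); print('knob pred',m[:2]+r@[-.125,-.085])
print('cup',onz('top',(358,172),.085),'jar',onz('top',(184,174),.07))
E
```

```text
knobtop (array([ 0.50857064, -0.05725461,  0.09937096]), np.float64(0.0025463229876625843)) [ 0.50920448 -0.05860156  0.098     ] [ 0.50673176 -0.05680245  0.098     ]
[[ 0.48109132  0.13241548  0.048     ]
 [ 0.4869305  -0.08280794  0.048     ]
 [ 0.78047554 -0.07534653  0.048     ]
 [ 0.77715406  0.13821297  0.048     ]]
[[ 0.48074622  0.13622273  0.048     ]
 [ 0.51020431 -0.104475    0.048     ]
 [ 0.78012223 -0.07397879  0.048     ]
 [ 0.78189045  0.13612088  0.048     ]]
[0.63141286 0.02811849 0.048     ] 0.2948784203525115 0.21444037750754483 0.022483869281854654 0.021361105947350207
knob pred [ 0.50835542 -0.05967027]
[0.6382408  0.02347245 0.048     ] 0.2859352207649659 0.22582350223290887 0.05317408272367628 0.06134711804302126
knob pred [ 0.51793515 -0.06805104]
cup [ 0.66824486 -0.15608398  0.085     ] jar [0.61357921 0.2187551  0.07      ]
```

Knob: about (0.508, -0.058), top at z of about 0.098, which agrees with the stand's frame. Its board prediction is (0.508, -0.060) and its yaw is about 0.02. I'll move above it.

```bash
python3 -m handwheel '[[100,[-0.96,1,0],[0,0,0]],[100,[-0.96,1,0],[0,0,0]],[100,[-0.96,1,0],[0,0,0]],[100,[-0.96,1,0],[0,0,0]],[100,[-0.96,1,0],[0,0,0]],[100,[-0.96,1,0],[0,0,0]],[100,[-0.96,1,0],[0,0,0]],[100,[-0.96,1,0],[0,0,0]]]'
python3 -m handwheel '[[100,[-0.96,1,0],[0,0,0]],[100,[-0.96,1,0],[0,0,0]],[100,[-0.96,1,0],[0,0,0]],[100,[-0.96,1,0],[0,0,0]],[100,[-0.96,1,0],[0,0,0]],[100,[-0.96,1,0],[0,0,0]],[100,[-0.96,1,0],[0,0,0]],[50,[-0.96,1,0],[0,0,0]]]'
python3 -m handwheel '[[0,[0,0,0],[0,0,0]],[0,[0,0,0],[0,0,0]],[0,[0,0,0],[0,0,0]],[0,[0,0,0],[0,0,0]]]'
python3 - <<'E'
from h import *
T=tool(); print(T); im=optics.read_camera('wrist'); cv2.imwrite('pics/w1.png',im[:,:,::-1]); print(status.sense()['q'],status.sense()['wrist_force'],status.sense()['finger_gap'])
E
```

```text
clock: 0.95
ee_pos: [0.3853, 0.2532, 0.2304]
ee_rot: [3.142, 0.0, 1.131]
wrist_force: [0.7, -0.1, -0.5]
finger_gap: 0.087
clock: 1.75
ee_pos: [0.5044, -0.0575, 0.2304]
ee_rot: [-3.141, -0.0, 1.131]
wrist_force: [1.1, -0.7, 0.2]
finger_gap: 0.084
clock: 2.15
ee_pos: [0.5039, -0.0546, 0.2305]
ee_rot: [-3.141, -0.0, 1.133]
wrist_force: [0.1, 0.3, 0.1]
finger_gap: 0.0551
[[ 4.24355195e-01  9.05495781e-01 -2.42890503e-04  5.03874008e-01]
 [ 9.05495802e-01 -4.24355133e-01  2.70155418e-04 -5.46197842e-02]
 [ 1.41552760e-04 -3.34578186e-04 -9.99999934e-01  2.30456361e-01]
 [ 0.00000000e+00  0.00000000e+00  0.00000000e+00  1.00000000e+00]]
[-2.63704040e-01 -6.47744572e-02  1.82884652e+00  1.66267922e-04
  1.37754326e+00 -1.39651501e+00] [1.04246977 0.47369041 0.49521965] 0.05097653649215579
```

View pics/w1.png

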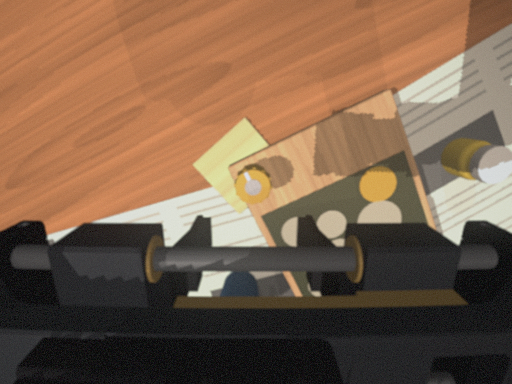

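The wrist view shows the knob top at about (253,184). I'll refine its position.

```bash
python3 - <<'E'
from h import *
im=cv2.imread('pics/w1.png'); T=np.array([[4.24355e-01,9.054958e-01,-2.4e-4,.503874],[.9054958,-.424355,2.7e-4,-.05462],[1.4e-4,-3.3e-4,-1,.230456],[0,0,0,1]])
cv2.imwrite('pics/w1z.png',cv2.resize(im[155:220,220:290],None,fx=8,fy=8,interpolation=cv2.INTER_NEAREST))
hsv=cv2.cvtColor(im,cv2.COLOR_BGR2HSV); m=cv2.inRange(hsv,(18,180,90),(28,255,255)); k=np.zeros_like(m);k[155:215,225:285]=m[155:215,225:285]
c=max(cv2.findContours(k,0,1)[0],key=cv2.contourArea); print(cv2.minEnclosingCircle(c),cv2.fitEllipse(c))
(u,v),_=cv2.minEnclosingCircle(c); (u2,v2)=cv2.fitEllipse(c)[0]
for p in [(u,v),(u2,v2)]:
  print(onz('wrist',p,.098,T), tri(ray('wrist',p,T),ray('top',(305.6,237.9))),tri(ray('wrist',p,T),ray('scene',(217.1,134.4))))
  print(onz('wrist',(p[0]+18,p[1]),.098,T)-onz('wrist',p,.098,T))
print(status.sense()['ee_pos'])
E
```

```text
Traceback (most recent call last):
ValueError: max() iterable argument is empty
```

View pics/w1z.png

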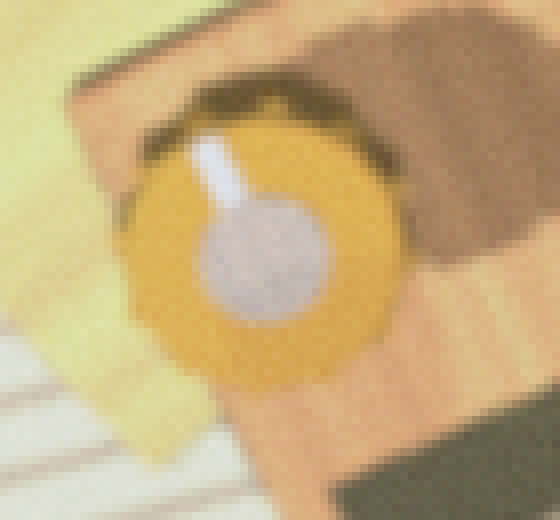

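```bash
python3 - <<'E'
from h import *
T=np.array([[4.24355e-01,9.054958e-01,-2.4e-4,.503874],[.9054958,-.424355,2.7e-4,-.05462],[1.4e-4,-3.3e-4,-1,.230456],[0,0,0,1]])
p=(252.6,186.6)
print(onz('wrist',p,.098,T), tri(ray('wrist',p,T),ray('top',(305.6,237.9))),tri(ray('wrist',p,T),ray('scene',(217.1,134.4))))
print(np.linalg.inv(T)@np.r_[onz('wrist',p,.098,T),1])
print(onz('wrist',(p[0]+18.3,p[1]),.098,T)-onz('wrist',(p[0]-18.3,p[1]),.098,T)) 
s=status.sense();print(s['ee_pos'],s['finger_gap'])
E
```

```text
[ 0.50793779 -0.05797741  0.098     ] (array([ 0.51028722, -0.05938038,  0.08866871]), np.float64(0.0005144695374676793)) (array([ 0.50751211, -0.05720087,  0.0986128 ]), np.float64(0.0014736487724268542))
[-0.00133452  0.00514844  0.13245411  1.        ]
[0.01701997 0.03621899 0.        ]
[ 0.5039775  -0.05459874  0.2305512 ] 0.05097653649215579
```

```bash
python3 -m handwheel '[[0,[-0.04,0.17,1],[0,0,0]],[0,[0,0,1],[0,0,0]],[0,[0,0,1],[0,0,0]],[0,[0,0,0.5],[0,0,0]],[0,[0,0,0],[0,0,0]],[0,[0,0,0],[0,0,0]],[0,[0,0,0],[0,0,0]]]'
python3 - <<'E'
from h import *
T=tool(); im=optics.read_camera('wrist'); cv2.imwrite('pics/w2.png',im[:,:,::-1]);im=optics.read_camera('scene'); cv2.imwrite('pics/s2.png',im[:,:,::-1]); s=status.sense(); print(s['ee_pos'],s['wrist_force'],s['finger_gap'])
E
```

```text
clock: 2.9
ee_pos: [0.5094, -0.059, 0.1272]
ee_rot: [3.139, -0.0, 1.132]
wrist_force: [0.4, 0.1, -0.1]
finger_gap: 0.0018
[ 0.50940974 -0.05916744  0.12713341] [ 0.60744187 -1.38407175 -0.25999649] 0.0009957550072114353
```

View pics/s2.png

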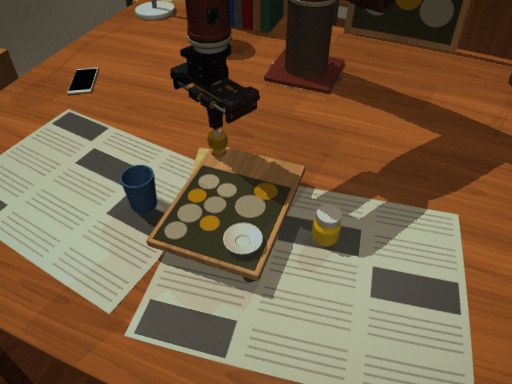

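Scene view: the closed fingers are right above the knob at (217,125). Next I'll press down gently to measure the gap.

```bash
f(){ grep -E "ee_pos|wrist_force"|tr '\n' ' ';echo; }
python3 -m handwheel '[[0,[0,0,0.3],[0,0,0]],[0,[0,0,0.2],[0,0,0]],[0,[0,0,0],[0,0,0]]]'|f
python3 -m handwheel '[[0,[0,0,0.07],[0,0,0]],[0,[0,0,0],[0,0,0]]]'|f
python3 -m handwheel '[[0,[0,0,0.07],[0,0,0]],[0,[0,0,0],[0,0,0]]]'|f
python3 -m handwheel '[[0,[0,0,0.07],[0,0,0]],[0,[0,0,0],[0,0,0]]]'|f
```

```text
ee_pos: [0.5073, -0.0588, 0.1092] wrist_force: [0.1, 0.3, 0.0] 
ee_pos: [0.5082, -0.059, 0.1081] wrist_force: [0.1, 0.2, 0.1] 
ee_pos: [0.5083, -0.059, 0.1062] wrist_force: [0.6, -0.4, -0.2] 
ee_pos: [0.5085, -0.0593, 0.1046] wrist_force: [-2.2, -1.3, 4.6]
```

```bash
f(){ grep -E "ee_pos|wrist_force"|tr '\n' ' ';echo; }
python3 -m handwheel '[[0,[0,0,0.04],[0,0,0]],[0,[0,0,0],[0,0,0]]]'|f
python3 -m handwheel '[[0,[0,0,0.04],[0,0,0]],[0,[0,0,0],[0,0,0]]]'|f
python3 -m handwheel '[[0,[0,0,0.04],[0,0,0]],[0,[0,0,0],[0,0,0]]]'|f
```

```text
ee_pos: [0.5084, -0.0596, 0.1037] wrist_force: [-1.9, -1.6, 5.2] 
ee_pos: [0.5082, -0.06, 0.1026] wrist_force: [-4.6, -2.5, 8.3] 
ee_pos: [0.5083, -0.0602, 0.1016] wrist_force: [-5.0, -3.7, 10.1]
```

Forces have a sideways part because the tilting knob moves outward about 0.8 mm per mm of drop. I'll follow it sideways.

```bash
f(){ grep -E "ee_pos|wrist_force"|tr '\n' ' ';echo; }
python3 -m handwheel '[[0,[-0.06,-0.03,0],[0,0,0]],[0,[0,0,0],[0,0,0]]]'|f
python3 -m handwheel '[[0,[-0.035,-0.01,0.04],[0,0,0]],[0,[0,0,0],[0,0,0]]]'|f
python3 -m handwheel '[[0,[-0.035,-0.01,0.04],[0,0,0]],[0,[0,0,0],[0,0,0]]]'|f
python3 -m handwheel '[[0,[-0.035,-0.01,0.04],[0,0,0]],[0,[0,0,0],[0,0,0]]]'|f
```

```text
ee_pos: [0.5077, -0.0607, 0.1015] wrist_force: [-0.4, -1.5, 4.9] 
ee_pos: [0.5069, -0.0616, 0.1] wrist_force: [1.4, -2.2, 4.7] 
ee_pos: [0.5067, -0.0622, 0.0994] wrist_force: [0.9, -0.2, 8.6] 
ee_pos: [0.5065, -0.0627, 0.0989] wrist_force: [1.1, 1.4, 11.3]
```

The plateau is about 4.8 N, with pad contact near TCP z=0.100 and first touch near 0.105. So the gap is about 5 mm, needing about 2.6 rad plus about 0.5 rad of preload. I'll back off gently.

```bash
f(){ grep -E "ee_pos|wrist_force"|tr '\n' ' ';echo; }
python3 -m handwheel '[[0,[0.03,0.01,-0.04],[0,0,0]],[0,[0.03,0.01,-0.04],[0,0,0]],[0,[0.03,0.01,-0.04],[0,0,0]],[0,[0.03,0.01,-0.04],[0,0,0]],[0,[0.03,0.01,-0.04],[0,0,0]],[0,[0.02,0,-0.04],[0,0,0]],[0,[0,0,-0.1],[0,0,0]],[0,[0,0,-0.5],[0,0,0]]]'|f
python3 -m handwheel '[[30,[0,0,-1],[0,0,-1]],[60,[0,0,-0.6],[0,0,-1]],[100,[0,0,0],[0,0,-1]],[100,[0,0,0],[0,0,-1]],[100,[0,0,0],[0,0,-1]],[100,[0,0,0],[0,0,-1]],[100,[0,0,0],[0,0,-1]],[100,[0,0,0],[0,0,0]]]'|f
python3 - <<'E'
from h import *
T=tool(); np.save('T3.npy',T); im=optics.read_camera('wrist'); cv2.imwrite('pics/w3.png',im[:,:,::-1]); im2=optics.read_camera('top'); cv2.imwrite('pics/t3.png',im2[:,:,::-1]); s=status.sense(); print(s['clock'],s['q'],s['ee_pos'],s['ee_rot'],s['wrist_force'],s['finger_gap'])
E
```

```text
ee_pos: [0.505, -0.0578, 0.1195] wrist_force: [-0.5, 0.8, -0.3] 
ee_pos: [0.5066, -0.0582, 0.1689] wrist_force: [0.9, -0.6, 0.3] 
7.0 [-2.69345841e-01  9.72862085e-04  1.88322555e+00  1.59119652e-04
  1.25999355e+00 -2.37411476e+00] [ 0.50714051 -0.05840566  0.16933718] [-3.13989683e+00 -1.97572974e-03  2.10471838e+00] [ 0.01584553  0.05666277 -0.51225036] 0.06434474518860035
```

View pics/w3.png

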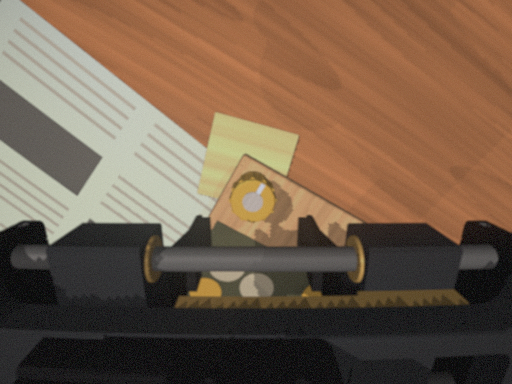

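```bash
python3 - <<'E'
from h import *
im=cv2.imread('pics/w3.png');cv2.imwrite('pics/w3z.png',cv2.resize(im[160:235,215:290],None,fx=8,fy=8,interpolation=cv2.INTER_NEAREST))
a=cv2.imread('pics/top0.png');b=cv2.imread('pics/t3.png')
cv2.imwrite('pics/cmp.png',np.hstack([cv2.resize(i[105:265,205:340],None,fx=2.9,fy=2.9) for i in (a,b)]))
E
```

```text
(no output)
```

View pics/w3z.png

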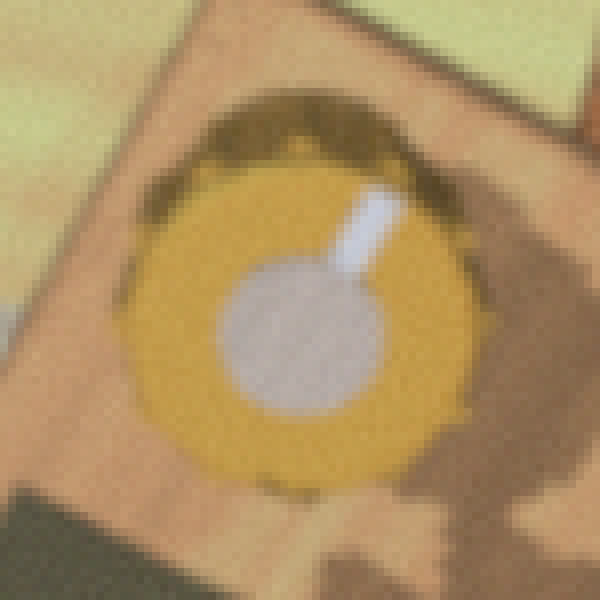

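View pics/cmp.png

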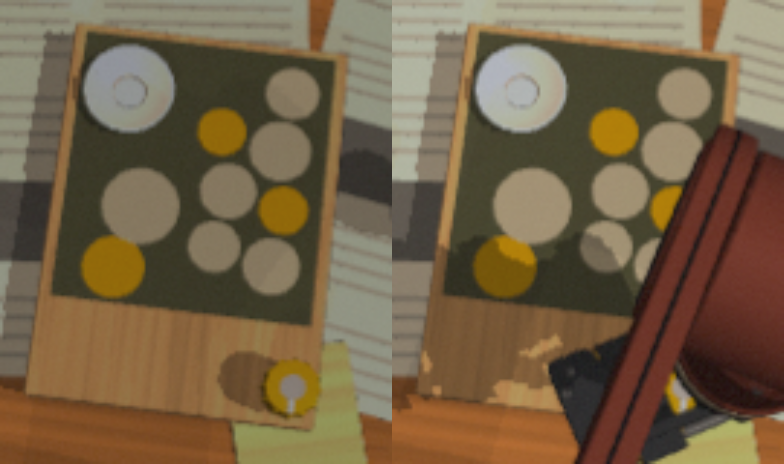

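```bash
python3 - <<'E'
from h import *
T=np.load('T3.npy')
for v in (199.9,200.7,201.3):
  P=onz('wrist',(252.4,v),.097,T); print(P,(np.linalg.inv(T)@np.r_[P,1])*1000)
print(status.sense()['ee_pos'])
E
```

```text
[ 0.507222   -0.05889422  0.097     ] [-1.10523012e+00  3.44500205e-01  7.19123330e+01  1.00000000e+03]
[ 0.50785609 -0.05851688  0.097     ] [  -1.10680455    1.08237624   71.91045024 1000.        ]
[ 0.50833238 -0.05823344  0.097     ] [  -1.10798785    1.63662402   71.90903602 1000.        ]
[ 0.50714051 -0.05840566  0.16933718]
```

```bash
python3 -m handwheel '[[100,[-0.02,0.03,1],[0,0,0]],[100,[0,0,1],[0,0,0]],[100,[0,0,0],[0,0,0]],[100,[0,0,0],[0,0,0]]]'
python3 - <<'E'
from h import *
im=optics.read_camera('wrist')[:,:,::-1]; cv2.imwrite('pics/w4.png',cv2.resize(im[150:300,160:350],None,fx=4,fy=4)); im2=optics.read_camera('scene')[:,:,::-1]; cv2.imwrite('pics/s4.png',cv2.resize(im2[60:200,150:300],None,fx=4,fy=4)); s=status.sense(); print(s['clock'],s['ee_pos'],s['finger_gap'])
E
```

```text
clock: 7.4
ee_pos: [0.5085, -0.0586, 0.11]
ee_rot: [-3.14, -0.002, 2.107]
wrist_force: [0.4, -0.2, -0.3]
finger_gap: 0.0861
7.5 [ 0.51018285 -0.05908766  0.11180322] 0.08693265549841753
```

View pics/w4.png

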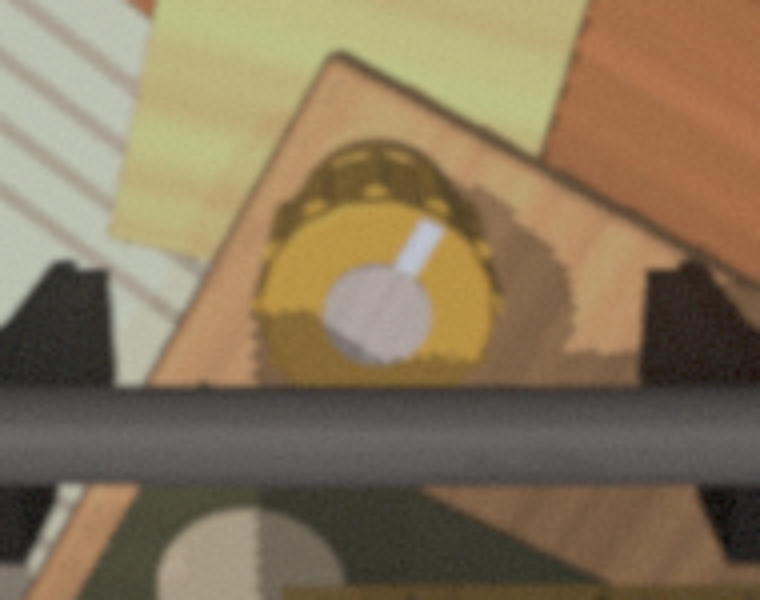

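View pics/s4.png

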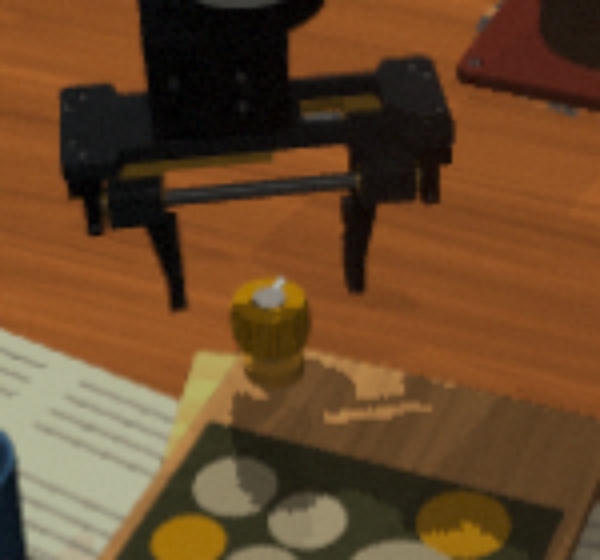

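```bash
python3 - <<'E'
from h import *
c=optics.calibration('wrist');M=np.linalg.inv(c['tool_from_camera'])
for zt in (.012,.0135,.015):
 for y in (-.001,0,.001):
  q=M@[0,y,zt,1]; x,yy=q[0]/q[2],q[1]/q[2];k=1+c['k1']*(x*x+yy*yy); u,v=c['fx']*x*k+c['cx'],c['fy']*yy*k+c['cy']; print(zt,y,u,v,(u-160)*4,(v-150)*4)
E
```

```text
0.012 -0.001 253.70576877119962 226.85870282636273 374.82307508479846 307.4348113054509
0.012 0 253.70699219892975 228.24432078224413 374.827968795719 312.9772831289765
0.012 0.001 253.7082121304367 229.62540948781367 374.83284852174677 318.5016379512547
0.0135 -0.001 253.7043375149262 225.92866118987402 374.81735005970484 303.7146447594961
0.0135 0 253.7055532928342 227.30490225558736 374.8222131713368 309.21960902234946
0.0135 0.001 253.70676563120705 228.67668682539178 374.8270625248282 314.70674730156713
0.015 -0.001 253.7029288611712 225.01314450751048 374.81171544468475 300.0525780300419
0.015 0 253.70413707158906 226.3801269998626 374.81654828635624 305.5205079994504
0.015 0.001 253.70534189784684 227.7427240509755 374.82136759138734 310.97089620390204
```

Between the fingertips (110 and 645), the knob is centred at 378. It is also centred in tool y within about 1 mm. I'll go down and grip.

```bash
f(){ grep -E "ee_pos|wrist_force|gap"|tr '\n' ' ';echo; }
python3 -m handwheel '[[100,[0,0,0.5],[0,0,0]],[100,[0,0,0.5],[0,0,0]],[70,[0,0,0],[0,0,0]],[60,[0,0,0],[0,0,0]],[56,[0,0,0],[0,0,0]],[56,[0,0,0],[0,0,0]]]'|f
python3 -m handwheel '[[50,[0,0,0],[0,0,0]],[50,[0,0,0],[0,0,0]],[44,[0,0,0],[0,0,0]],[44,[0,0,0],[0,0,0]]]'|f
python3 -m handwheel '[[40,[0,0,0],[0,0,0]],[40,[0,0,0],[0,0,0]],[30,[0,0,0],[0,0,0]],[30,[0,0,0],[0,0,0]]]'|f
```

```text
ee_pos: [0.5101, -0.0591, 0.0815] wrist_force: [0.3, -0.5, -0.3] finger_gap: 0.063 
ee_pos: [0.5089, -0.0586, 0.0801] wrist_force: [-1.0, 2.8, 0.3] finger_gap: 0.04 
ee_pos: [0.5089, -0.0585, 0.0801] wrist_force: [-1.4, 2.9, 0.5] finger_gap: 0.0394
```

```bash
f(){ grep -E "ee_pos|ee_rot|wrist_force|gap"|tr '\n' ' ';echo; }
python3 -m handwheel '[[30,[0.02,0,0],[0,0,0]],[30,[0,0,0],[0,0,0]]]'|f
python3 -m handwheel '[[30,[0,0,0.009],[0,0,1]],[30,[0,0,0.009],[0,0,1]],[30,[0,0,0.009],[0,0,1]],[30,[0,0,0],[0,0,0]]]'|f
python3 - <<'E'
from h import *
im=optics.read_camera('wrist')[:,:,::-1]; cv2.imwrite('pics/w5.png',cv2.resize(im[150:300,160:350],None,fx=4,fy=4)); s=status.sense(); print(s['clock'],s['q'],s['ee_pos'],s['wrist_force'],s['wrist_torque'])
E
```

```text
ee_pos: [0.5089, -0.0584, 0.0802] ee_rot: [-3.142, 0.0, 2.108] wrist_force: [-0.7, 1.2, 0.7] finger_gap: 0.0393 
ee_pos: [0.5089, -0.0584, 0.0794] ee_rot: [3.142, 0.0, 1.688] wrist_force: [-0.0, 1.0, -0.9] finger_gap: 0.039 
9.55 [-2.68290881e-01  1.18641399e-01  1.94591108e+00 -1.40214849e-04
  1.07696254e+00 -1.96060669e+00] [ 0.50890793 -0.05843508  0.07942817] [-1.98150824  1.38197405  0.20164499] [ 0.32166713  0.196845   -0.03978399]
```

View pics/w5.png

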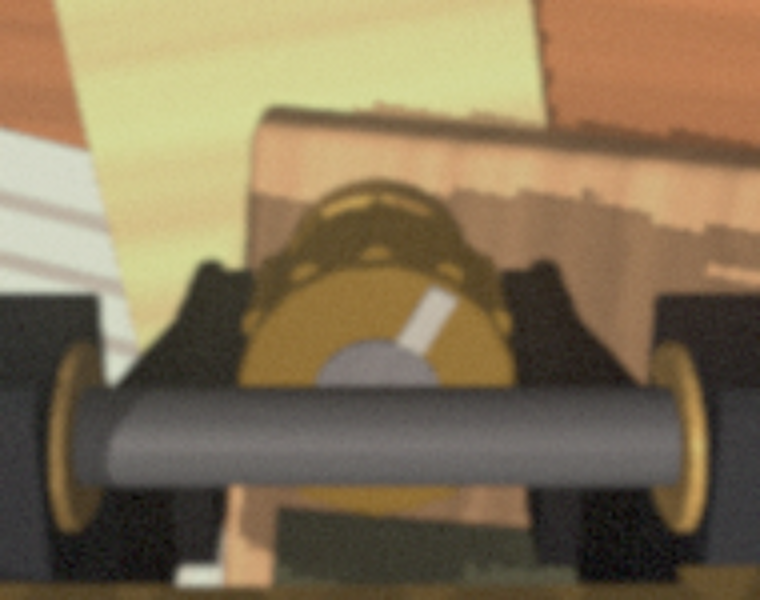

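The pointer turned with the jaws (24° relative to the board), so the grip holds. I'll continue.

```bash
f(){ grep -E "ee_pos|ee_rot|wrist_force|gap"|tr '\n' ' ';echo; }
python3 -m handwheel '[[30,[0,0,0.009],[0,0,1]],[30,[0,0,0.009],[0,0,1]],[30,[0,0,0.009],[0,0,1]],[30,[0,0,0.009],[0,0,1]],[30,[0,0,0.009],[0,0,1]],[30,[0,0,0],[0,0,0]]]'|f
python3 -m handwheel '[[30,[0,0,0.009],[0,0,1]],[30,[0,0,0.009],[0,0,1]],[30,[0,0,0.009],[0,0,1]],[30,[0,0,0.009],[0,0,1]],[30,[0,0,0.009],[0,0,1]],[30,[0,0,0],[0,0,0]]]'|f
python3 -m handwheel '[[30,[0,0,0.009],[0,0,1]],[30,[0,0,0.009],[0,0,1]],[30,[0,0,0.009],[0,0,1]],[30,[0,0,0],[0,0,0]]]'|f
python3 -m handwheel '[[30,[0,0,0.009],[0,0,1]],[30,[0,0,0.009],[0,0,1]],[30,[0,0,0],[0,0,0]]]'|f
python3 -c "
from h import *
s=status.sense(); print(s['clock'],s['q'])"
```

```text
ee_pos: [0.5089, -0.0584, 0.0781] ee_rot: [3.141, 0.0, 0.993] wrist_force: [-1.1, 0.7, 0.9] finger_gap: 0.0393 
ee_pos: [0.5089, -0.0585, 0.0767] ee_rot: [3.141, 0.0, 0.297] wrist_force: [-2.1, 0.5, 1.2] finger_gap: 0.0393 
ee_pos: [0.5088, -0.0585, 0.076] ee_rot: [3.141, 0.0, -0.12] wrist_force: [-1.1, -0.5, 0.7] finger_gap: 0.0392 
ee_pos: [0.5088, -0.0584, 0.0754] ee_rot: [3.141, 0.0, -0.398] wrist_force: [-1.6, -0.7, 0.9] finger_gap: 0.0394 
11.45 [-2.68273172e-01  1.24776301e-01  1.94790229e+00 -2.64710990e-04
  1.06904942e+00  1.30266076e-01]
```

```bash
f(){ grep -E "ee_pos|ee_rot|wrist_force|gap"|tr '\n' ' ';echo; }
python3 -m handwheel '[[30,[0,0,0.009],[0,0,1]],[30,[0,0,0],[0,0,0]]]'|f
python3 -m handwheel '[[30,[0,0,0.009],[0,0,1]],[30,[0,0,0],[0,0,0]]]'|f
python3 -m handwheel '[[30,[0,0,0.009],[0,0,1]],[30,[0,0,0],[0,0,0]]]'|f
python3 -m handwheel '[[30,[0,0,0.009],[0,0,1]],[30,[0,0,0],[0,0,0]]]'|f
```

```text
ee_pos: [0.5088, -0.0585, 0.0751] ee_rot: [3.141, 0.0, -0.538] wrist_force: [-1.9, -0.5, 2.1] finger_gap: 0.0394 
ee_pos: [0.5088, -0.0584, 0.0748] ee_rot: [3.141, 0.0, -0.677] wrist_force: [-2.7, -0.6, 2.0] finger_gap: 0.039 
ee_pos: [0.5088, -0.0584, 0.0746] ee_rot: [3.141, 0.0, -0.817] wrist_force: [-2.2, -0.7, 1.3] finger_gap: 0.0396 
ee_pos: [0.5088, -0.0584, 0.0743] ee_rot: [3.141, 0.0, -0.957] wrist_force: [-2.0, 0.7, 1.0] finger_gap: 0.0395
```

```bash
f(){ grep -E "ee_pos|ee_rot|wrist_force|gap"|tr '\n' ' ';echo; }
python3 -m handwheel '[[30,[0,0,0.009],[0,0,1]],[30,[0,0,0],[0,0,0]],[30,[0,0,0],[0,0,0]]]'|f
python3 -m handwheel '[[30,[0,0,0.009],[0,0,1]],[30,[0,0,0],[0,0,0]],[30,[0,0,0],[0,0,0]]]'|f
```

```text
ee_pos: [0.5088, -0.0583, 0.0741] ee_rot: [3.141, 0.0, -1.095] wrist_force: [-4.8, 0.6, 2.7] finger_gap: 0.0396 
ee_pos: [0.5089, -0.0583, 0.0739] ee_rot: [3.142, 0.0, -1.236] wrist_force: [-4.3, 0.2, 5.2] finger_gap: 0.0395
```

Contact seems to begin around 3.0 to 3.1 rad (now 3.34). I'll release and press-test.

```bash
f(){ grep -E "ee_pos|ee_rot|wrist_force|gap"|tr '\n' ' ';echo; }
python3 -m handwheel '[[50,[0,0,0],[0,0,0]],[60,[0,0,0],[0,0,0]],[75,[0,0,0],[0,0,0]],[75,[0,0,0],[0,0,0]]]'|f
python3 -m handwheel '[[75,[0,0,-0.6],[0,0,0]],[75,[0,0,-0.6],[0,0,0]],[50,[0,0,-0.2],[0,0,0]],[0,[0,0,0],[0,0,0]],[0,[0,0,0],[0,0,0]],[0,[0,0,0],[0,0,0]],[0,[0,0,0],[0,0,0]],[0,[0,0,0],[0,0,0]]]'|f
python3 - <<'E'
from h import *
im=optics.read_camera('wrist')[:,:,::-1]; cv2.imwrite('pics/w6.png',im)
im2=optics.read_camera('scene')[:,:,::-1]; cv2.imwrite('pics/s6.png',im2); s=status.sense(); print(s['clock'],s['q'],s['ee_pos'],s['wrist_force'],s['finger_gap'])
E
```

```text
ee_pos: [0.5092, -0.0584, 0.0737] ee_rot: [-3.141, -0.0, -1.242] wrist_force: [0.6, 0.1, 0.7] finger_gap: 0.0595 
ee_pos: [0.5085, -0.0582, 0.1151] ee_rot: [3.141, 0.001, -1.243] wrist_force: [-0.5, 0.0, 0.1] finger_gap: 0.0249 
14.15 [-2.68173834e-01  6.74289028e-02  1.92444504e+00 -3.27833308e-05
  1.15030334e+00  9.74455746e-01] [ 0.50871535 -0.05828826  0.11541072] [0.61694239 0.09637064 1.14406374] 0.017230563878781115
```

View pics/w6.png

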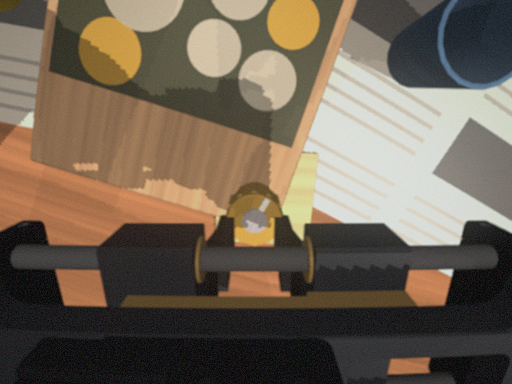

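View pics/s6.png

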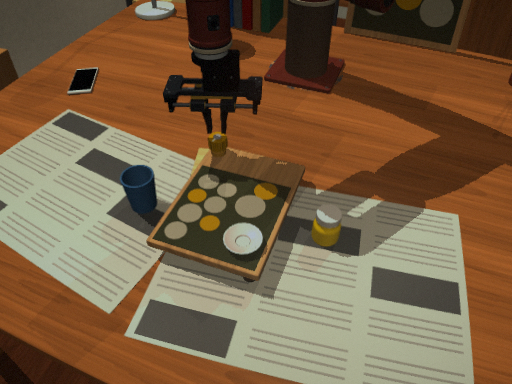

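```bash
f(){ grep -E "ee_pos|wrist_force"|tr '\n' ' ';echo; }
python3 -m handwheel '[[0,[0,0,0.4],[0,0,0]],[0,[0,0,0.05],[0,0,0]],[0,[0,0,0],[0,0,0]],[0,[0,0,0],[0,0,0]]]'|f
python3 -m handwheel '[[0,[0,0,0.03],[0,0,0]],[0,[0,0,0],[0,0,0]]]'|f
python3 -m handwheel '[[0,[0,0,0.03],[0,0,0]],[0,[0,0,0],[0,0,0]]]'|f
python3 -m handwheel '[[0,[0,0,0.03],[0,0,0]],[0,[0,0,0],[0,0,0]]]'|f
```

```text
ee_pos: [0.5088, -0.0583, 0.102] wrist_force: [-0.5, 0.4, 0.4] 
ee_pos: [0.509, -0.0584, 0.1015] wrist_force: [-0.5, 0.6, 0.8] 
ee_pos: [0.5089, -0.0583, 0.1004] wrist_force: [-0.3, -0.4, -0.2] 
ee_pos: [0.5088, -0.0583, 0.0995] wrist_force: [0.8, 0.8, 0.2]
```

```bash
f(){ grep -E "ee_pos|wrist_force"|tr '\n' ' ';echo; }
python3 -m handwheel '[[0,[0,0,0.03],[0,0,0]],[0,[0,0,0],[0,0,0]]]'|f
python3 -m handwheel '[[0,[0,0,0.02],[0,0,0]],[0,[0,0,0],[0,0,0]]]'|f
```

```text
ee_pos: [0.509, -0.0584, 0.099] wrist_force: [-0.7, -0.5, 2.4] 
ee_pos: [0.5091, -0.0585, 0.0987] wrist_force: [-3.3, 0.1, 6.3]
```

```bash
f(){ grep -E "ee_pos|wrist_force"|tr '\n' ' ';echo; }
python3 -m handwheel '[[0,[0,0,0.02],[0,0,0]],[0,[0,0,0],[0,0,0]]]'|f
python3 -m handwheel '[[0,[0,0,0.02],[0,0,0]],[0,[0,0,0],[0,0,0]]]'|f
python3 -m handwheel '[[0,[0,0,0.02],[0,0,0]],[0,[0,0,0],[0,0,0]]]'|f
```

```text
ee_pos: [0.5092, -0.0585, 0.0986] wrist_force: [-3.9, 1.2, 9.6] 
ee_pos: [0.5092, -0.0586, 0.0984] wrist_force: [-5.8, 0.7, 12.0] 
ee_pos: [0.5093, -0.0587, 0.0982] wrist_force: [-7.3, 0.1, 14.8]
```

Now there is no free travel: force rises straight away at about 15 N/mm, with free knob contact near TCP z=0.099. Preload beyond first touch is roughly 0.5 to 1.2 mm of the 2 mm window. I'll add one more small step, about 0.3 mm, to centre it.

```bash
f(){ grep -E "clock|ee_pos|ee_rot|wrist_force|gap"|tr '\n' ' ';echo; }
python3 -m handwheel '[[0,[0,0,-0.06],[0,0,0]],[0,[0,0,-0.1],[0,0,0]],[20,[0,0,-0.8],[0,0,0]],[60,[0,0,0],[0,0,0]],[80,[0,0,0],[0,0,0]],[80,[0,0,0],[0,0,0]],[80,[0,0,0],[0,0,0]],[80,[0,0,0],[0,0,0]]]'|f
python3 -m handwheel '[[80,[0,0,0],[0,0,0]],[80,[0,0,0],[0,0,0]],[80,[0,0,0],[0,0,0]],[80,[0,0,0],[0,0,0]],[80,[0,0,0],[0,0,0]]]'|f
python3 - <<'E'
from h import *
im=optics.read_camera('wrist')[:,:,::-1]; cv2.imwrite('pics/w7.png',cv2.resize(im[150:300,160:350],None,fx=4,fy=4)); s=status.sense(); print(s['clock'],s['ee_pos'],s['finger_gap'])
E
```

```text
clock: 16.95 ee_pos: [0.5084, -0.0582, 0.1242] ee_rot: [3.14, 0.001, -1.243] wrist_force: [-0.1, -0.3, -0.2] finger_gap: 0.0406 
clock: 17.45 ee_pos: [0.509, -0.0583, 0.1251] ee_rot: [-3.141, -0.0, -1.243] wrist_force: [0.2, -0.9, -0.1] finger_gap: 0.0688 
17.5 [ 0.50892771 -0.05834518  0.12509458] 0.06869078798451822
```

View pics/w7.png

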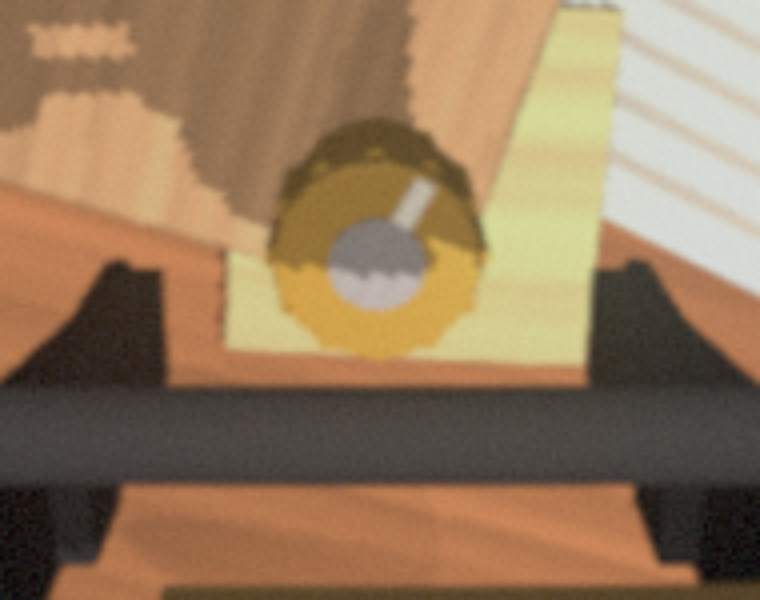

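Fingertips at 163 and 590 are centred on the knob at 378, and the pointer is unchanged. Regrip and one small turn.

```bash
f(){ grep -E "clock|ee_pos|ee_rot|wrist_force|gap"|tr '\n' ' ';echo; }
python3 -m handwheel '[[80,[0,0,0.9],[0,0,0]],[80,[0,0,0.6],[0,0,0]],[60,[0,0,0.15],[0,0,0]],[55,[0,0,0],[0,0,0]],[50,[0,0,0],[0,0,0]],[44,[0,0,0],[0,0,0]],[44,[0,0,0],[0,0,0]]]'|f
python3 -m handwheel '[[40,[0,0,0],[0,0,0]],[35,[0,0,0],[0,0,0]],[30,[0,0,0],[0,0,0]],[30,[0,0,0],[0,0,0]]]'|f
python3 -m handwheel '[[30,[0,0,0.005],[0,0,1]],[30,[0,0,0],[0,0,0]],[30,[0,0,0],[0,0,0]]]'|f
```

```text
clock: 18.2 ee_pos: [0.5097, -0.0585, 0.0766] ee_rot: [-3.14, -0.001, -1.243] wrist_force: [-0.2, -0.4, 0.6] finger_gap: 0.041 
clock: 18.6 ee_pos: [0.5095, -0.0583, 0.0762] ee_rot: [-3.14, -0.0, -1.243] wrist_force: [-0.8, 1.5, 5.8] finger_gap: 0.0395 
clock: 18.9 ee_pos: [0.5095, -0.0583, 0.0761] ee_rot: [-3.14, -0.0, -1.383] wrist_force: [0.1, 1.8, 5.4] finger_gap: 0.0394
```

```bash
f(){ grep -E "clock|ee_pos|wrist_force|gap"|tr '\n' ' ';echo; }
python3 -m handwheel '[[50,[0,0,0],[0,0,0]],[60,[0,0,0],[0,0,0]],[75,[0,0,0],[0,0,0]],[75,[0,0,0],[0,0,0]],[75,[0,0,0],[0,0,0]]]'|f
python3 -m handwheel '[[75,[0,0,-0.6],[0,0,0]],[75,[0,0,-0.5],[0,0,0]],[50,[0,0,0],[0,0,0]],[0,[0,0,0],[0,0,0]],[0,[0,0,0],[0,0,0]],[0,[0,0,0],[0,0,0]],[0,[0,0,0],[0,0,0]],[0,[0,0,0],[0,0,0]]]'|f
python3 -m handwheel '[[0,[0,0,0],[0,0,0]],[0,[0,0,0.2],[0,0,0]],[0,[0,0,0],[0,0,0]],[0,[0,0,0],[0,0,0]]]'|f
```

```text
clock: 19.4 ee_pos: [0.5087, -0.0583, 0.0752] wrist_force: [-0.3, -0.4, 0.2] finger_gap: 0.063 
clock: 20.2 ee_pos: [0.5086, -0.0583, 0.1079] wrist_force: [0.3, -0.7, 0.7] finger_gap: 0.0251 
clock: 20.6 ee_pos: [0.5086, -0.0582, 0.102] wrist_force: [0.4, -0.4, -0.5] finger_gap: 0.001
```

```bash
f(){ grep -E "ee_pos|wrist_force"|tr '\n' ' ';echo; }
python3 -m handwheel '[[0,[0,0,0.06],[0,0,0]],[0,[0,0,0],[0,0,0]],[0,[0,0,0],[0,0,0]]]'|f
python3 -m handwheel '[[0,[0,0,0.02],[0,0,0]],[0,[0,0,0],[0,0,0]],[0,[0,0,0],[0,0,0]]]'|f
python3 -m handwheel '[[0,[0,0,0.02],[0,0,0]],[0,[0,0,0],[0,0,0]],[0,[0,0,0],[0,0,0]]]'|f
python3 -m handwheel '[[0,[0,0,0.02],[0,0,0]],[0,[0,0,0],[0,0,0]],[0,[0,0,0],[0,0,0]]]'|f
python3 -m handwheel '[[0,[0,0,0.02],[0,0,0]],[0,[0,0,0],[0,0,0]],[0,[0,0,0],[0,0,0]]]'|f
```

```text
ee_pos: [0.5089, -0.0583, 0.1006] wrist_force: [-0.2, 0.0, -0.6] 
ee_pos: [0.5089, -0.0583, 0.1] wrist_force: [-0.4, 1.1, 0.0] 
ee_pos: [0.5089, -0.0583, 0.0994] wrist_force: [-0.7, -0.4, -0.1] 
ee_pos: [0.509, -0.0584, 0.099] wrist_force: [0.1, 0.5, 1.1] 
ee_pos: [0.509, -0.0584, 0.0987] wrist_force: [-2.2, 0.0, 5.2]
```

Contact sank only about 0.1 mm for 0.27 mm of screwing, so the foot is loaded. I'll check for over-screwing by pressing the board lightly over foot_a.

```bash
f(){ grep -E "clock|ee_pos|wrist_force"|tr '\n' ' ';echo; }
python3 -m handwheel '[[0,[0,0,-0.08],[0,0,0]],[0,[0,0,-0.6],[0,0,0]],[0,[-1,-0.17,0],[0,0,0]],[0,[-1,-0.17,0],[0,0,0]],[0,[-1,-0.17,0],[0,0,0]],[0,[-1,-0.17,0],[0,0,0]],[0,[-0.9,-0.15,0],[0,0,0]],[0,[0,0,0],[0,0,0]]]'|f
python3 -m handwheel '[[0,[0,0,0.9],[0,0,0]],[0,[0,0,0.8],[0,0,0]],[0,[0,0,0],[0,0,0]],[0,[0,0,0],[0,0,0]]]'|f
python3 - <<'E'
from h import *
im2=optics.read_camera('scene')[:,:,::-1]; cv2.imwrite('pics/s8.png',im2)
E
```

```text
clock: 22.9 ee_pos: [0.5054, 0.0934, 0.1184] wrist_force: [-0.4, 0.0, -0.0] 
clock: 23.3 ee_pos: [0.5055, 0.0901, 0.0675] wrist_force: [-0.5, 0.6, 0.8]
```

View pics/s8.png

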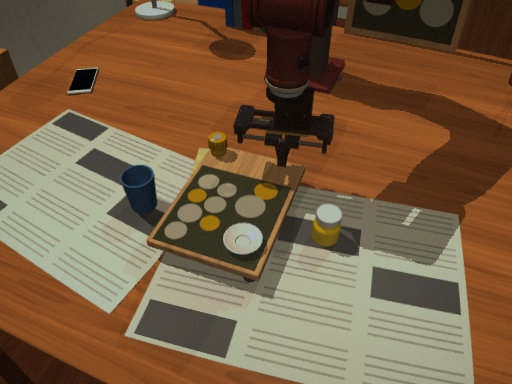

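The scene view shows the fingertip above the board at (283,165), near foot_a. The dish, jar and cup have not moved.

```bash
f(){ grep -E "ee_pos|wrist_force"|tr '\n' ' ';echo; }
python3 -m handwheel '[[0,[0,0,0.25],[0,0,0]],[0,[0,0,0.05],[0,0,0]],[0,[0,0,0],[0,0,0]],[0,[0,0,0],[0,0,0]]]'|f
python3 -m handwheel '[[0,[0,0,0.02],[0,0,0]],[0,[0,0,0],[0,0,0]],[0,[0,0,0],[0,0,0]]]'|f
python3 -m handwheel '[[0,[0,0,0.02],[0,0,0]],[0,[0,0,0],[0,0,0]],[0,[0,0,0],[0,0,0]]]'|f
python3 -m handwheel '[[0,[0,0,0.02],[0,0,0]],[0,[0,0,0],[0,0,0]],[0,[0,0,0],[0,0,0]]]'|f
python3 -m handwheel '[[0,[0,0,0.02],[0,0,0]],[0,[0,0,0],[0,0,0]],[0,[0,0,0],[0,0,0]]]'|f
```

```text
ee_pos: [0.506, 0.0907, 0.0589] wrist_force: [1.1, -0.8, 0.0] 
ee_pos: [0.5059, 0.0908, 0.0581] wrist_force: [0.2, 0.4, -0.3] 
ee_pos: [0.5058, 0.0907, 0.0574] wrist_force: [-0.5, 0.2, 0.5] 
ee_pos: [0.5058, 0.0907, 0.0568] wrist_force: [-0.2, -0.2, -0.6] 
ee_pos: [0.5058, 0.0907, 0.0562] wrist_force: [-0.2, 0.3, -0.3]
```

```bash
f(){ grep -E "ee_pos|wrist_force"|tr '\n' ' ';echo; }
python3 -m handwheel '[[0,[0,0,0.02],[0,0,0]],[0,[0,0,0],[0,0,0]],[0,[0,0,0],[0,0,0]]]'|f
python3 -m handwheel '[[0,[0,0,0.02],[0,0,0]],[0,[0,0,0],[0,0,0]],[0,[0,0,0],[0,0,0]]]'|f
python3 -m handwheel '[[0,[0,0,0.02],[0,0,0]],[0,[0,0,0],[0,0,0]],[0,[0,0,0],[0,0,0]]]'|f
```

```text
ee_pos: [0.5059, 0.0907, 0.0558] wrist_force: [0.2, -0.1, 2.7] 
ee_pos: [0.5059, 0.0908, 0.0555] wrist_force: [-2.7, -0.3, 6.4] 
ee_pos: [0.5059, 0.0908, 0.0553] wrist_force: [-4.3, -0.1, 10.4]
```

Over foot_a it is equally stiff (about 15 N/mm, no play), so foot_a is not lifted. I'll retreat and do a final look.

```bash
python3 -m handwheel '[[0,[0,0,-0.08],[0,0,0]],[0,[0,0,-0.6],[0,0,0]],[0,[0,0,-1],[0,0,0]],[0,[0,0,-1],[0,0,0]],[0,[0,0,-1],[0,0,0]],[0,[-1,0,-1],[0,0,0]],[0,[-1,0,0],[0,0,0]],[0,[-1,0,0],[0,0,0]]]'
python3 -m handwheel '[[0,[-1,0,0],[0,0,0]],[0,[-1,0,0],[0,0,0]],[0,[-1,0,0],[0,0,0]],[0,[-1,0,0],[0,0,0]],[0,[-1,0,0],[0,0,0]],[0,[-1,0,0],[0,0,0]],[0,[0,0,0],[0,0,0]],[0,[0,0,0],[0,0,0]]]'
python3 - <<'E'
from h import *
a=cv2.imread('pics/top0.png'); b=optics.read_camera('top')[:,:,::-1]; c=cv2.imread('pics/scene0.png'); d=optics.read_camera('scene')[:,:,::-1]
cv2.imwrite('pics/f.png',np.hstack([cv2.resize(i[105:265,165:390],None,fx=1.75,fy=1.75) for i in (a,b)]))
cv2.imwrite('pics/g.png',np.hstack([cv2.resize(i[110:290,110:350],None,fx=1.65,fy=1.65) for i in (c,d)]))
E
```

```text
clock: 26.65
ee_pos: [0.4897, 0.1801, 0.1963]
ee_rot: [-3.138, 0.0, -1.383]
wrist_force: [-0.1, 0.4, 0.1]
finger_gap: 0.0004
clock: 27.45
ee_pos: [0.4548, 0.3561, 0.1943]
ee_rot: [3.141, -0.001, -1.381]
wrist_force: [0.8, 0.9, -0.9]
finger_gap: 0.0003
```

View pics/f.png

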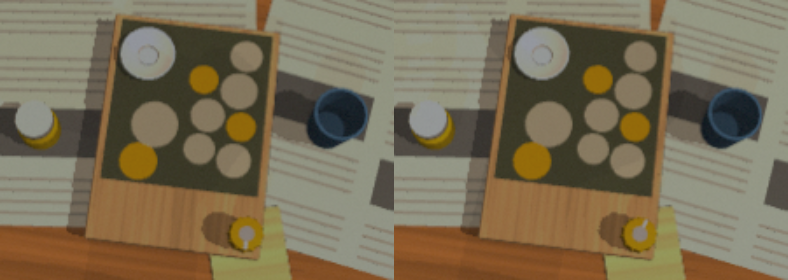

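View pics/g.png

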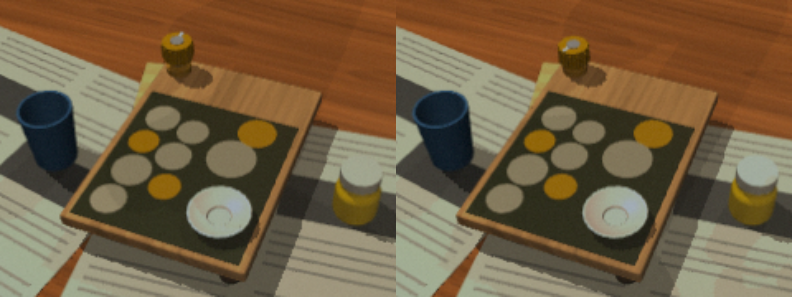

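Before and after match: the stand, dish, jar and cup are unmoved, and the knob pointer is turned about 200° with the knob lower. Handing in.

```bash
python3 -c "
from bench import ticket; print(ticket.job_done())"
```

```text
the job is handed in; nothing more can be done
None
```

I turned the ochre knob about 3.5 rad clockwise, and the adjustable foot now rests on the offcut with no rocking that I could detect. I then let go, moved the arm clear and handed the job in at about 27.5 s of the 72 s allowed.

- **Finding the gap:** Pressing the knob first dropped it about 5 mm before it went stiff. While turning, contact came later, at about 2.7 to 3.1 rad (5 to 6 mm), so the two readings disagree by up to about 1 mm.
- **Adjustable foot:** At 3.34 rad, pressing the knob gave no free travel and stiffened straight away at about 15 N/mm. After one more 8° step, it went stiff on contact again, and the last step lowered the knob only about 0.1 mm of the 0.27 mm screwed, as expected of a foot already bearing load.
- **Other feet:** Pressing the board over foot_a showed the same stiffness and no play, so foot_a is not lifted. I did not press over foot_b or foot_c.
- **Preload:** I estimate the foot is 0.8 to 1.5 mm past first touch, inside the nearly 2 mm window. This is inferred from the press tests, not measured directly.
- **Surroundings:** In the before and after top and scene pictures I saw no movement of the stand, dish, jar or cup.

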